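Load blood tubes on the rocking mixer

TASK

Slide the steel tray of blood tubes towards the front, without lifting it, until its near rim is about 12 cm from the front edge of the worktop. Then lay both tubes on the rocking mixer, one to a groove and either way round, each cradled in both V-notches and between the deck's end fences; set them down rather than drop them, do not force the deck off the angle at which it stopped, and leave the other things where they are.

Things in the scene. Friction and masses are not known exactly. Their poses are not given: they have to be found in the camera images.
- tube_a_mid (a point): capped blood tube, 78 mm long, 12 g, in the tray at the start; two of one kind. Point on its long axis half-way along (39 mm to each end), 9 mm above the worktop while in the tray. y = long axis, cap on the -y side. Barrel 12.4 mm in diameter from 24 mm on the cap side of this point to 39 mm on the other; cap about 14 mm across, the last 14 mm. Can be gripped across the barrel here
- tube_b_mid (a point): capped blood tube, 78 mm long, 12 g, in the tray at the start; two of one kind. Point on its long axis half-way along (39 mm to each end), 9 mm above the worktop while in the tray. y = long axis, cap on the -y side. Barrel 12.4 mm in diameter from 24 mm on the cap side of this point to 39 mm on the other; cap about 14 mm across, the last 14 mm. Can be gripped across the barrel here
- tray_far_rim (a point): open steel tray, 160 (x, front to back) x 140 mm (y), 26 mm tall, walls and floor 2.5 mm, rolled rim 6 mm thick standing 3 mm proud of the walls; loose, about 0.4 kg, slides with a few newtons. Point: outermost middle of its far rim, 24 mm above the worktop; x points from near rim to far rim. The worktop is clear for 80 mm behind this rim
- tray_near_rim (a point): the outermost middle of the same tray's near rim (166 mm in front of the far-rim point), 24 mm above the worktop, same axes
- worktop_edge (a point): a point on the straight front edge of the worktop, in front of the tray; the edge runs along world y, the worktop's top is z = 0. To the left of the mixer stands a fixed microscope, 435 mm tall: pass above it or stay to its right
- groove0 (a point): nearest of the deck's three V-grooves (42 mm apart). Point: where a tube's _mid point is when it lies cradled, midway between the end fences, about 80 mm above the worktop. y runs along the groove, x across it to the back, z out of the deck; tilts with the deck
- groove1 (a point): the middle groove, on the deck's centre line; point and axes as for groove0. Each groove is a pair of aligned 90 degree V-notches, 18 mm wide and 9 mm deep, in two grey rails that run under the tubes; the rails' tops are level with a cradled tube's axis
- groove2 (a point): the farthest groove; point and axes as for groove0. The rails are 4 mm thick and 39 mm apart (centre lines), so 35 mm is open between them for the fingers, down to the deck plate 15 mm below a cradled tube's axis
- platform (a joint): tilt of the mixer's rocking deck in rad, -0.2 to 0.2, about the mixer's x axis, 22 mm below groove1; 0 is level, positive lifts the left (+y) ends of the grooves. It stays where it stopped (gear friction about 0.4 N m). The mixer is a small white tube rocker, fixed, 180 x 116 mm, control panel facing the robot
- deck_edge (a point): middle of the left (+y) end of the mixer's deck, at the deck plate; turns with the deck. The deck is 136 mm (x) x 98 mm (y). Its two end fences are 86 mm apart inside, tops flaring outward, and rise about 4 mm above a cradled tube's axis: 4 mm of play at each end of a tube
- bottle_amber: small amber dropper bottle, 33 mm across, 111 mm tall, upright behind the mixer; origin at the centre of its underside; bystander
- bottle_white: small white bottle with a pointed nozzle, 25 mm across, 82 mm tall, upright behind the mixer; origin at the centre of its underside; bystander
- loupe: small black eye loupe standing on the worktop, round, 37 mm across, 34 mm tall, behind the mixer; origin at the centre of its underside; bystander
- forceps: fine steel forceps lying flat to the right of the tray, 16 x 121 x 8 mm, long axis y; origin at the centre of its underside; bystander
Not all that is in view belongs to the job. Leave any yellow look-alike of the part that bears tube_a_mid alone.

How it is judged:
On the way, in this order (a step that is already met when the one before it is completed fails the run):
1. the tray has been slid to the front, its near rim about 12 cm (4 to 16 cm) from the worktop's front edge, and both tubes still lie in it (world x of tray_near_rim between 0.257 and 0.377 m and x of tube_a_mid in the frame of tray_far_rim between -0.163 and -0.003 m and y of tube_a_mid in the frame of tray_far_rim between -0.07 and 0.07 m and height (world z) of each of tube_a_mid, tube_b_mid below 0.02 m and x of tube_b_mid in the frame of tray_far_rim between -0.163 and -0.003 m and y of tube_b_mid in the frame of tray_far_rim between -0.07 and 0.07 m and linear speed of tray below 0.02 m/s), for 0.2 s.
2. a first tube lies cradled in a groove, let go (((((distance between tube_a_mid and groove0 below 0.007 m and angle between the y axis of tube_a_mid and the y axis of groove0, either way round below 0.06 rad) or (distance between tube_a_mid and groove1 below 0.007 m and angle between the y axis of tube_a_mid and the y axis of groove1, either way round below 0.06 rad) or (distance between tube_a_mid and groove2 below 0.007 m and angle between the y axis of tube_a_mid and the y axis of groove2, either way round below 0.06 rad)) and linear speed of tube_a below 0.02 m/s and contact force between the fingers and tube_a below 0.05 N) or (((distance between tube_b_mid and groove0 below 0.007 m and angle between the y axis of tube_b_mid and the y axis of groove0, either way round below 0.06 rad) or (distance between tube_b_mid and groove1 below 0.007 m and angle between the y axis of tube_b_mid and the y axis of groove1, either way round below 0.06 rad) or (distance between tube_b_mid and groove2 below 0.007 m and angle between the y axis of tube_b_mid and the y axis of groove2, either way round below 0.06 rad)) and linear speed of tube_b below 0.02 m/s and contact force between the fingers and tube_b below 0.05 N))), for 0.2 s.
At the end, for the whole second after the job is handed in: Both tubes lie at rest, released, each in a V-groove of the mixer's deck: tube middle within 7 mm of the groove's point and tube within 0.06 rad of the groove's direction, either way round; the tray stands flat on the worktop with its near rim 4 to 16 cm from the front edge (((distance between tube_a_mid and groove0 below 0.007 m and angle between the y axis of tube_a_mid and the y axis of groove0, either way round below 0.06 rad) or (distance between tube_a_mid and groove1 below 0.007 m and angle between the y axis of tube_a_mid and the y axis of groove1, either way round below 0.06 rad) or (distance between tube_a_mid and groove2 below 0.007 m and angle between the y axis of tube_a_mid and the y axis of groove2, either way round below 0.06 rad)) and linear speed of each of tube_a, tube_b, tray below 0.02 m/s and contact force between the fingers and tube_a below 0.05 N and ((distance between tube_b_mid and groove0 below 0.007 m and angle between the y axis of tube_b_mid and the y axis of groove0, either way round below 0.06 rad) or (distance between tube_b_mid and groove1 below 0.007 m and angle between the y axis of tube_b_mid and the y axis of groove1, either way round below 0.06 rad) or (distance between tube_b_mid and groove2 below 0.007 m and angle between the y axis of tube_b_mid and the y axis of groove2, either way round below 0.06 rad)) and contact force between the fingers and tube_b below 0.05 N and world x of tray_near_rim between 0.257 and 0.377 m); the robot touches nothing.
It fails at once if the tray lifted (more than 12 mm) or tipped (more than 0.12 rad) (height (world z) of any of tray_far_rim, tray_near_rim above 0.036 m or angle between tray_far_rim's own z axis and vertical above 0.12 rad).
It fails at once if a tube dropped onto the mixer's deck from more than 2 cm above its groove ((z of tube_a_mid in the frame of groove1 between 0.02 and 0.1 m and x of tube_a_mid in the frame of groove1 between -0.07 and 0.07 m and y of tube_a_mid in the frame of groove1 between -0.05 and 0.05 m and contact force between anything else and tube_a below 0.01 N) or (z of tube_b_mid in the frame of groove1 between 0.02 and 0.1 m and x of tube_b_mid in the frame of groove1 between -0.07 and 0.07 m and y of tube_b_mid in the frame of groove1 between -0.05 and 0.05 m and contact force between anything else and tube_b below 0.01 N)).
It fails at once if the deck forced off the angle at which it stopped (its end moved by more than 5 mm) (distance of deck_edge from where it was at the start of the episode above 0.005 m).
It fails at once if a bystander (bottle, loupe or forceps) pushed more than 3 cm away (distance of any of bottle_amber, bottle_white, loupe, forceps from where it was at the start of the episode above 0.03 m).
It also fails if it takes over 69 s, if anything falls off the work surface, if the arm or the gripper's body presses on something with over 40 N, if the wrist force passes 120 N, or if a joint passes its speed limit or range.

ROBOT

A 6-joint arm with a two-finger parallel gripper is mounted at the origin on a cart in front of the work surface, level with it; the furniture and walls round the work are solid. World frame = base frame: x ahead of the robot, y to its left, z up, the work surface at z = 0. Lengths are in m, angles in rad, forces in N, time in s.
With the tool pointing down it reaches from about 0.275 to 0.975 m from the base axis. Payload 8.4 kg.
Tool frame: the origin (TCP) lies on the centre line of the jaws, within the pads' length; the fingertips stand 8 mm ahead of it and the grasp point (between the pads) lies 11 mm behind it; z points along the fingers, y is the line along which they close (so a half turn about z gives the same grasp; the last joint's range is limited). The gripper opens to 92 mm and grips with 3 to 60 N. Pads are 20 mm wide; open, the fingers measure 128 mm over their backs; the gripper's body (75 mm by 189 mm) begins 69 mm behind the grasp point.
Start: joints at [-1.107, 0.353, 1.633, -0, 1.155, -0.002], TCP at [0.281, -0.558, 0.223] pointing down, gripper open.
Joint ranges: [-2.63, 2.63], [-0.92, 2.1], [0.06, 2.66], [-1.3, 4.44], [0, 2.69], [-3.02, 3.02]. Speed limits (rad/s): [2.22, 2.22, 2.79, 3.14, 3.14, 3.14].

INTERFACE

Orientations are given as a unit quaternion [w, x, y, z].
In Python, from workcell import observe, read_camera, camera_params, hand_in gives the robot as it stands.
- The arm moves only by the tool carry_out, never from a script. Its argument "rows" is one flat list of numbers, 6 for each row, row after row: the shift along the tool's x, y, z in cm, then the turn, a rotation vector about the tool's x, y, z in rad. A call has 1 to 10 rows; each row shifts and turns the commanded pose from where the row before left it, along the tool's axes as they then stand; what a row does not reach is not made up. A row lasts 1/10 s, in which the tool goes at most 50 mm and 8.59 degrees, less where a joint would pass 70% of its speed; a pose out of reach is approached as far as the arm can. A call is refused whole if a number of a shift passes 5 or a number of a turn 0.15, either way. A call with a gripper value outside its range is refused whole. "fingers" is the closure, from 0 (fully open) to 1 (shut), set as the call begins (left out, the last holds). The fingers move at their own pace and stop on an object; "grip_force" is the grip in N (left out, the last holds). Time passes only in rows, so rows that do not move let the fingers close. It gives the time, the measured TCP pose, the force, the opening and the grip force at its end, in the units of the state.
- observe(): the state, without advancing time (a new reading comes with each control period).
- read_camera(name): name is "scene" or "top" or "wrist"; returns the picture (480x640x3 uint8, red, green, blue); there is no depth.
- camera_params(name): a dict with "vfov" (degrees; the focal length in pixels is half the picture's height over the tangent of half this angle, whatever the lens; pixels are square), "cx", "cy" (the principal point, pixels), "D" ([k1, k2, p1, p2, k3] as OpenCV has them; the pictures are not rectified), "origin" and "rotation" of the camera in the world. Camera axes: x right, y down, z forward; pixel columns grow to the right and rows downward; lengths in m; the calibration is good to about 2 mm. A picture is of the moment at which its call begins: read the wrist's pose just before it. camera_params takes no time and is no camera call; for the wrist camera it gives the pose at the moment of the call.
- hand_in(): hands the job in; it is judged then, once.
The state is a dict: "time_s": time; "qpos": joint angles; "joint_vel": joint speeds; "joint_torque": joint torques, N m; "tool_pos": TCP position; "tool_rot": TCP orientation; "contact_force": force on the tool from outside, world axes, zero at the start; "torque": the same for the moment, N m; "opening": opening from 0.0 (shut) to 1.0 (fully open); "grip_force": force on a finger pad.
Only numpy, scipy, OpenCV 4.12 (cv2) and the standard library are available. Lean on these libraries where they do the work, as an engineer would, in place of code of your own. Each camera call takes 0.05 s, during which the arm holds its last target. There are 200 camera calls.

## Working session

There is one attempt and no reset: what is moved stays moved. The work goes in short steps, Python scripts to look and compute and a tool call to move; the robot and the scene stay as the last step left them, time stands still between calls to the robot, and variables do not carry over. Pictures are saved under pics/ and viewed, at most 10 in all, crops included, and the job is handed in when it is done.

Besides the shell and the picture viewer there is one more tool, called after "Emit:" by a JSON object that holds its "method" and its "body". carry_out: Moves the arm, as the interface text tells. Its arguments: {"type":"object","properties":{"rows":{"type":"array","items":{"type":"number"}},"fingers":{"type":"number"},"grip_force":{"type":"number"}},"required":["rows"]}

```bash
mkdir -p pics; ls; cat > h.py <<'E'
import numpy as np, cv2
from workcell import observe, read_camera, camera_params, hand_in
def K(p):
    f=240/np.tan(np.radians(p['vfov'])/2)
    return np.array([[f,0,p['cx']],[0,f,p['cy']],[0,0,1.]])
def R(p):
    r=np.array(p['rotation'],float)
    if r.size==4:
        from scipy.spatial.transform import Rotation as Q
        return Q.from_quat(np.r_[r[1:],r[0]]).as_matrix()
    return r.reshape(3,3)
def px2w(p,uv,z):
    uv=np.array(uv,float).reshape(-1,1,2)
    n=cv2.undistortPoints(uv,K(p),np.array(p['D'],float)).reshape(-1,2)
    d=np.c_[n,np.ones(len(n))]@R(p).T; o=np.array(p['origin'])
    z=np.broadcast_to(z,len(n))
    return o+d*((z-o[2])/d[:,2])[:,None]
def w2px(p,X):
    X=np.array(X,float).reshape(-1,3); c=(X-np.array(p['origin']))@R(p)
    return cv2.projectPoints(c,np.zeros(3),np.zeros(3),K(p),np.array(p['D'],float))[0].reshape(-1,2)
def snap(name,fn,crop=None,scale=1):
    p=camera_params(name); im=read_camera(name)
    np.save('pics/'+fn+'.npy',im)
    o=im[:,:,::-1]
    if crop: o=o[crop[1]:crop[3],crop[0]:crop[2]]
    if scale!=1: o=cv2.resize(o,None,fx=scale,fy=scale,interpolation=cv2.INTER_CUBIC)
    cv2.imwrite('pics/'+fn+'.png',o); return p,im
E
python3 - <<'E'
from h import *
for n in('top','scene'):
    p,_=snap(n,n+'0'); print(p)
print(observe())
E
```

```text
pics
{'vfov': 51.48767351151248, 'cx': 321.5705395603593, 'cy': 240.44745089887886, 'D': array([0.041151, 0.      , 0.      , 0.      , 0.      ]), 'origin': array([ 0.31232109, -0.3217028 ,  1.05157738]), 'rotation': array([-0.03935193,  0.71250653, -0.697751  ,  0.06268506])}
{'vfov': 52.010102446863534, 'cx': 323.3342046072147, 'cy': 240.1797801070061, 'D': array([-0.10999744,  0.        ,  0.        ,  0.        ,  0.        ]), 'origin': array([ 0.00190764, -1.16994237,  0.79391396]), 'rotation': array([-0.43614975,  0.86221484, -0.23405435,  0.10759893])}
{'time_s': 0.1, 'qpos': array([-1.10737540e+00,  3.53595965e-01,  1.63403847e+00,  2.51552665e-05,
        1.15523555e+00, -2.37197630e-03]), 'joint_vel': array([-0.00068024, -0.00014195, -0.00184817, -0.00066421,  0.00061169,
       -0.00091557]), 'joint_torque': array([ 4.63817523e-04, -5.94907558e+01, -3.34931195e+01,  7.00207427e-02,
        1.84380339e-02, -3.25458802e-05]), 'tool_pos': array([ 0.2805337 , -0.55801179,  0.22193722]), 'tool_rot': array([-6.24401862e-04,  9.73002961e-01,  2.30791744e-01, -1.34728538e-04]), 'contact_force': array([-0.71536509,  0.2474655 ,  0.88250825]), 'torque': array([ 0.01925824, -0.00533294,  0.00320578]), 'grip_force': 0.0, 'opening': 0.9975820094837174}
```

View pics/top0.png

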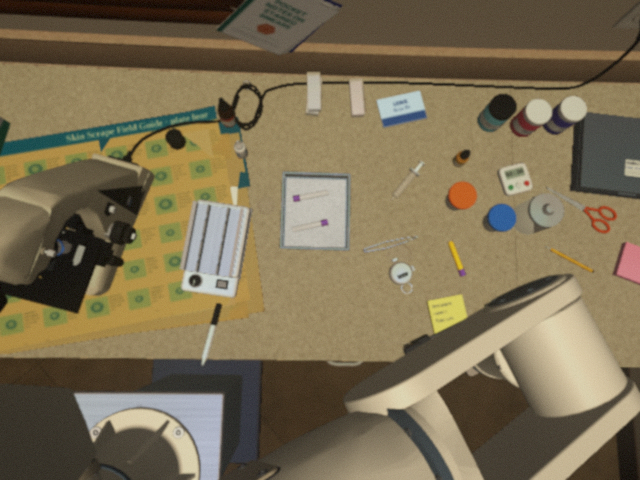

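View pics/scene0.png

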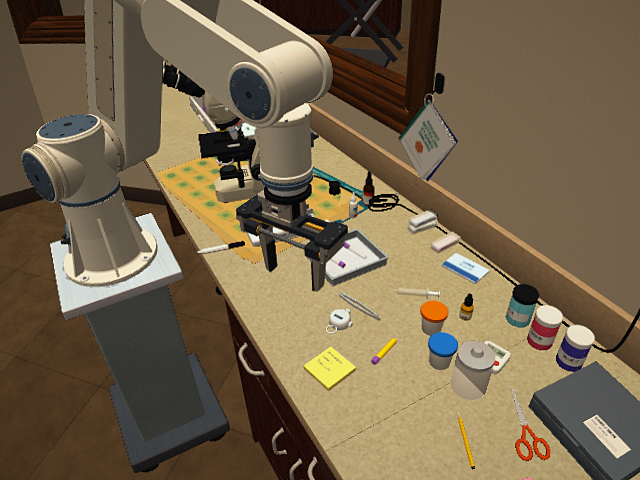

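Top view: the tray is at (282-349, 174-250). Tube candidates are the purple-capped tubes at about (312,195) and (309,227) in the tray, the yellow look-alike at (457,258) and the pencil at (570,260). I choose the two in the tray. The mixer is at (215,248), the forceps at (390,243) and the microscope on the left. Next is one close crop to check.

```bash
python3 - <<'E'
from h import *
im=np.load('pics/top0.npy')[165:315,165:365,::-1]
cv2.imwrite('pics/crop1.png',cv2.resize(im,None,fx=4,fy=4,interpolation=cv2.INTER_CUBIC))
p=camera_params('top')
print(px2w(p,[(315,173),(316,249),(283,212),(349,212)],.024), px2w(p,[(296,198),(330,193),(325,223),(292,230)],.009))
print('edge',px2w(p,[(310,360)],0))
E
```

```text
[[ 0.60677633 -0.33767527  0.024     ]
 [ 0.44392648 -0.34305933  0.024     ]
 [ 0.52059629 -0.27224935  0.024     ]
 [ 0.52413854 -0.41106215  0.024     ]] [[ 0.55485134 -0.29837751  0.009     ]
 [ 0.56776906 -0.3710169   0.009     ]
 [ 0.50207421 -0.36141471  0.009     ]
 [ 0.48527509 -0.29168877  0.009     ]]
edge [[ 0.21655985 -0.33585321  0.        ]]
```

View pics/crop1.png

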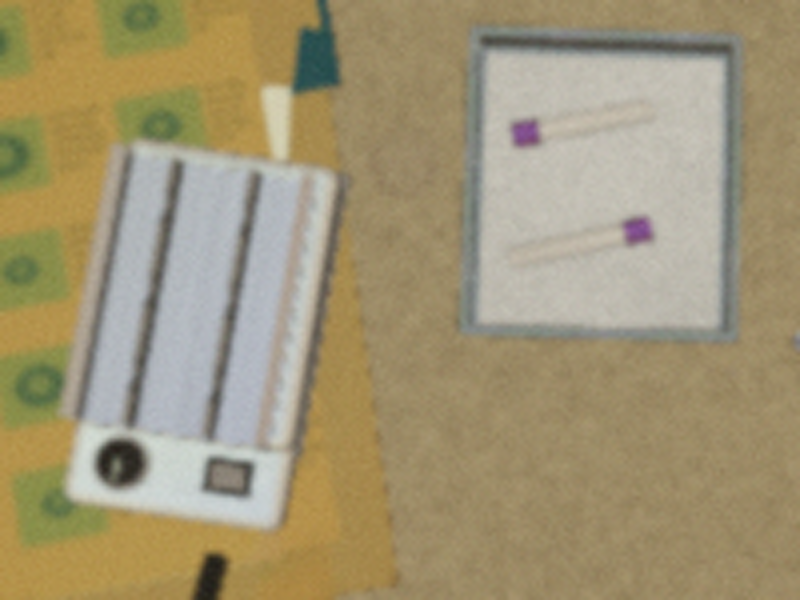

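Crop: both purple-capped tubes are in the tray and measure about 72 mm, which fits. The tray measures 163 × 139 mm, also consistent. The near rim is at x≈0.444 and the front edge at 0.217, so the tray has to go about 107 mm forward. First I go behind the far rim.

Emit:
{"method": "carry_out", "body": {"rows": [0,0,0,0,0,0.1165,0,0,0,0,0,0.1165,0,0,0,0,0,0.1165,0,0,0,0,0,0.1165,3,-1.8,0,0,0,0,4,-2.4,0,0,0,0,4,-2.4,0,0,0,0,4,-2.4,0,0,0,0,4,-2.4,0,0,0,0,4,-2.4,0,0,0,0], "fingers": 0}}

```text
time_s: 1.1
tool_pos: [0.512, -0.4191, 0.2223]
tool_rot: [-0.0, 1.0, -0.0, -0.0]
contact_force: [-0.6, -0.6, 0.9]
opening: 1.003
grip_force: 0.0
```

Emit:
{"method": "carry_out", "body": {"rows": [4,-2.4,0,0,0,0,4,-2.4,0,0,0,0,4,-2.4,0,0,0,0,1,-0.6,0,0,0,0,0,0,0,0,0,0]}}

```text
time_s: 1.6
tool_pos: [0.6418, -0.341, 0.2217]
tool_rot: [-0.0, 1.0, 0.001, -0.0]
contact_force: [-0.3, -0.3, -0.4]
opening: 1.002
grip_force: 0.0
```

```bash
python3 - <<'E'
from h import *
s=observe();p=camera_params('wrist');print(s['tool_pos'],s['tool_rot'],s['time_s'],p)
pt=camera_params('top')
c=np.array([(470,30),(740,38),(735,338),(462,332)])/4+165
print(px2w(pt,c,.024))
E
```

```text
[ 0.64178843 -0.34103863  0.2217058 ] [-2.50945963e-04  9.99999135e-01  1.21519217e-03 -4.36949973e-04] 1.6 {'vfov': 62.93262929361166, 'cx': 314.53900610062806, 'cy': 235.7140881290608, 'D': array([-0.03992103,  0.        ,  0.        ,  0.        ,  0.        ]), 'origin': array([ 0.70881803, -0.34106781,  0.38419474]), 'rotation': array([ 0.08537612,  0.70312269, -0.70080429, -0.08486896])}
[[ 0.60588119 -0.26872195  0.024     ]
 [ 0.6055785  -0.41230775  0.024     ]
 [ 0.44443752 -0.41138391  0.024     ]
 [ 0.44434067 -0.26931337  0.024     ]]
```

Emit:
{"method": "carry_out", "body": {"rows": [0,0,4,0,0,0,0,0,4,0,0,0,0,0,4,0,0,0,0,0,4,0,0,0,0,0,3,0,0,0,0,0,1.5,0,0,0,-0.5,0,0,0,0,0,-0.8,0,0,0,0,0,-0.5,0,0,0,0,0,-0.3,0,0,0,0,0]}}

```text
time_s: 2.6
tool_pos: [0.6199, -0.3432, 0.0195]
tool_rot: [0.001, 1.0, -0.0, 0.001]
contact_force: [1.8, 0.2, 1.6]
opening: 1.0
grip_force: 0.9
```

Emit:
{"method": "carry_out", "body": {"rows": [-0.2,0,0,0,0,0,-0.3,0,0,0,0,0,-0.4,0,0,0,0,0,-0.5,0,0,0,0,0,-0.5,0,0,0,0,0,-0.5,0,0,0,0,0,-0.5,0,0,0,0,0,-0.5,0,0,0,0,0,-0.5,0,0,0,0,0,-0.5,0,0,0,0,0]}}

```text
time_s: 3.6
tool_pos: [0.5753, -0.3424, 0.0175]
tool_rot: [-0.0, 1.0, -0.0, -0.0]
contact_force: [2.3, 0.2, 2.3]
opening: 0.999
grip_force: 1.3
```

Emit:
{"method": "carry_out", "body": {"rows": [-0.5,0,0,0,0,0,-0.5,0,0,0,0,0,-0.5,0,0,0,0,0,-0.5,0,0,0,0,0,-0.5,0,0,0,0,0,-0.5,0,0,0,0,0,-0.5,0,0,0,0,0,-0.5,0,0,0,0,0,-0.5,0,0,0,0,0,-0.5,0,0,0,0,0]}}

```text
time_s: 4.6
tool_pos: [0.5253, -0.3424, 0.0175]
tool_rot: [-0.0, 1.0, -0.0, -0.0]
contact_force: [2.1, -0.6, 1.4]
opening: 0.999
grip_force: 1.1
```

Emit:
{"method": "carry_out", "body": {"rows": [-0.5,0,0,0,0,0,-0.4,0,0,0,0,0,-0.3,0,0,0,0,0,-0.2,0,0,0,0,0,-0.1,0,0,0,0,0,0,0,0,0,0,0,0,0,0,0,0,0]}}

```text
time_s: 5.3
tool_pos: [0.5106, -0.3424, 0.0175]
tool_rot: [-0.0, 1.0, -0.0, -0.0]
contact_force: [1.2, 1.0, 0.7]
opening: 0.996
grip_force: 0.4
```

Emit:
{"method": "carry_out", "body": {"rows": [2,0,0,0,0,0,1,0,-2,0,0,0,0,0,-4,0,0,0,0,-1.5,-4,0,0,0,0,-3,-4,0,0,0,0,-3,-4,0,0,0,0,-2.5,-3,0,0,0,0,0,0,0,0,0,0,0,0,0,0,0]}}

```text
time_s: 6.2
tool_pos: [0.5407, -0.2422, 0.2278]
tool_rot: [0.0, 1.0, 0.001, 0.0]
contact_force: [-0.2, -0.8, -0.4]
opening: 1.0
grip_force: 0.0
```

```bash
python3 - <<'E'
from h import *
s=observe();print(s['tool_pos'],s['time_s'])
p,im=snap('wrist','w1'); import pickle; pickle.dump(p,open('pics/w1.p','wb'))
snap('top','top1')
E
```

```text
[ 0.54072808 -0.24222658  0.2277838 ] 6.2
```

View pics/w1.png

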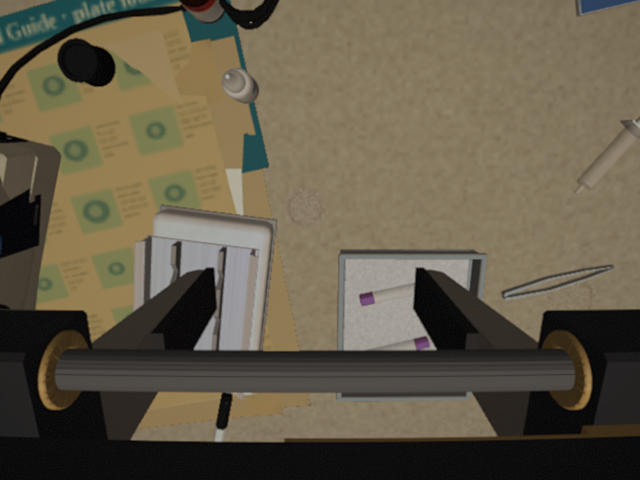

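The wrist view shows the tray at (340-485, 252-395) and the mixer at (135-275, 205-395), with the gripper hiding its near half. I pull back to see both.

Emit:
{"method": "carry_out", "body": {"rows": [-3,0,0,0,0,0,-4,0,0,0,0,0,-4,0,0,0,0,0,-4,0,0,0,0,0,-3,0,0,0,0,0,-1,0,0,0,0,0,0,0,0,0,0,0,0,0,0,0,0,0]}}

```text
time_s: 7.1
tool_pos: [0.3516, -0.243, 0.2273]
tool_rot: [-0.0, 1.0, -0.001, 0.0]
contact_force: [-0.5, -0.3, 0.5]
opening: 1.002
grip_force: 0.0
```

```bash
python3 - <<'E'
from h import *
s=observe();print(s['tool_pos'],s['time_s'])
p,im=snap('wrist','w2',(0,120,480,480),1.6); import pickle; pickle.dump(p,open('pics/w2.p','wb'))
E
```

```text
[ 0.35160343 -0.24303266  0.22733484] 7.1
```

View pics/w2.png

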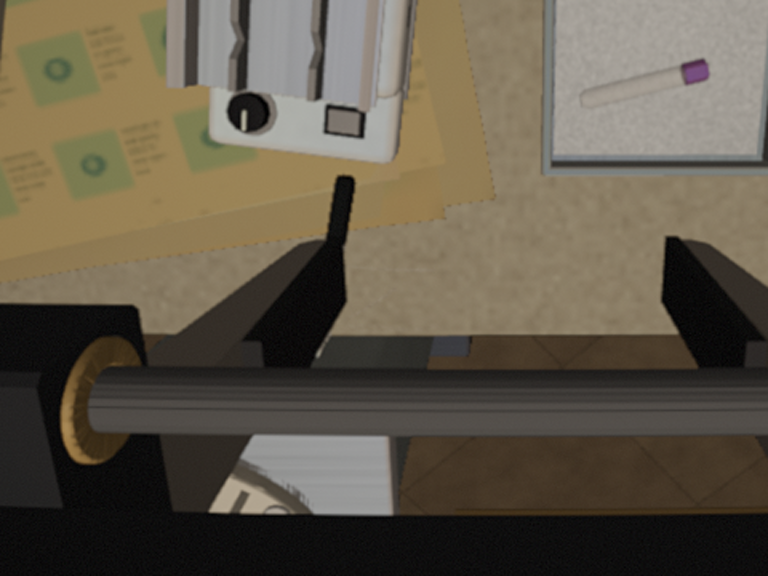

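The crop cut off the upper part of the mixer and the tray, so I view the upper region of the same frame.

```bash
python3 - <<'E'
import numpy as np,cv2
im=np.load('pics/w2.npy')[30:250,90:490,::-1]
cv2.imwrite('pics/w2b.png',cv2.resize(im,None,fx=2,fy=2,interpolation=cv2.INTER_CUBIC))
E
```

```text
(no output)
```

View pics/w2b.png

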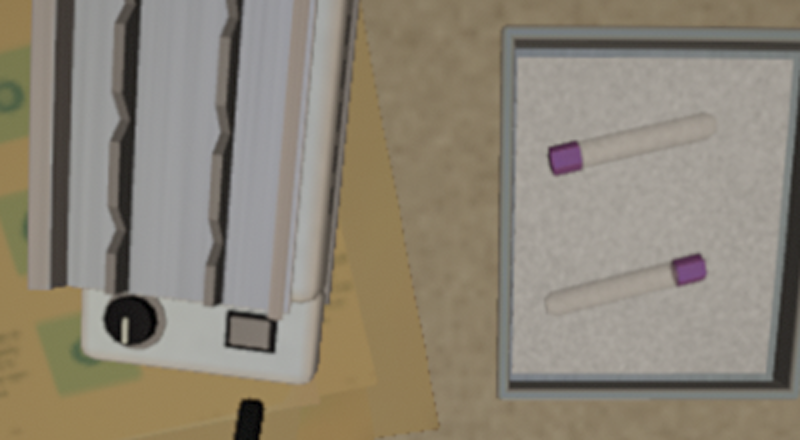

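w2b: the tube ends are at full-picture (364.5,110)-(448,92) and (363,182)-(443,163.5). The rail notches are at about (153,89) and (203,95). I make one composite of the mixer zoom and the microscope from the top and scene views, to get clearance and deck tilt.

```bash
python3 - <<'E'
from h import *
im=np.load('pics/w2.npy')[0:200,95:265,::-1]
A=cv2.resize(im,(510,600),interpolation=cv2.INTER_CUBIC)
_,sc=snap('scene','s2'); t=np.load('pics/top1.npy')
B=cv2.resize(np.ascontiguousarray(t[130:325,0:160,::-1]),(290,353))
C=cv2.resize(np.ascontiguousarray(sc[60:230,130:330,::-1]),(290,247))
cv2.imwrite('pics/comp.png',np.hstack([A,np.vstack([B,C])]))
p=camera_params('wrist')
t1=px2w(p,[(364.5,110),(448,92),(363,182),(443,163.5)],.009);print(t1, np.linalg.norm(t1[0]-t1[1]),np.linalg.norm(t1[2]-t1[3]))
print('tray',px2w(p,np.array([(500,28),(498,398),(500,398)])/2+[90,30],.025), observe()['qpos'])
E
```

```text
[[ 0.44603346 -0.28969745  0.009     ]
 [ 0.46262894 -0.36681355  0.009     ]
 [ 0.37904872 -0.29018026  0.009     ]
 [ 0.39707528 -0.36684458  0.009     ]] 0.07888157360155455 0.07875515985203502
tray [[ 0.49977475 -0.2650751   0.025     ]
 [ 0.33595488 -0.26659124  0.025     ]
 [ 0.3359557  -0.26754602  0.025     ]] [-6.07556924e-01  3.18196735e-02  2.02600863e+00  2.17033926e-04
  1.08378883e+00  9.63160151e-01]
```

View pics/comp.png

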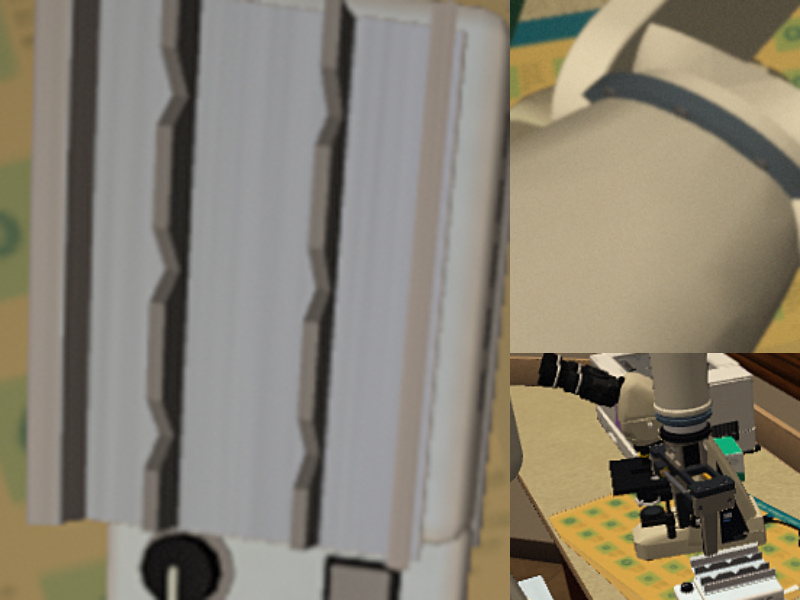

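Composite: notch bottoms in the wrist picture are at about L (155,32), (152,89), (150,145) and R (206,35), (202,96), (198,152). The right rail looks nearer the camera, so the deck's right side is up. The microscope stands behind the arm at the left. Next I fit the deck and check the clearance.

```bash
cat > fit.py <<'E'
from h import *
import pickle
from scipy.optimize import least_squares
from scipy.spatial.transform import Rotation as Q
def frame(X,Y,yaw,t,h=.058):
    Rm=Q.from_euler('z',yaw).as_matrix()@Q.from_euler('x',t).as_matrix()
    return Rm,np.array([X,Y,h])+Rm@[0,0,.022]   # rotation, groove1 point
E
python3 - <<'E'
from fit import *
p=pickle.load(open('pics/w2.p','rb'))
uv=np.array([(180,97),(172,268),(166,434),(333,106),(321,289),(309,455)])/3+[95,0]
L=np.array([(x,y,-.009) for y in(.0195,-.0195) for x in(.042,0,-.042)])
def res(v,full=0):
    Rm,o=frame(*v); return (w2px(p,L@Rm.T+o)-uv).ravel()
for n,x0 in((4,[.47,-.13,-.16,0]),(5,[.47,-.13,-.16,0,.058])):
    r=least_squares(res,x0); print(r.x.round(4),np.abs(r.fun).max().round(2)); 
    Rm,o=frame(*r.x)
    for i in(-1,0,1): print((o+Rm@[.042*i,0,0]).round(4))
pt=camera_params('top');ps=camera_params('scene')
for c in((153,172),(135,235),(120,200)):
  for z in(.05,.15,.25,.35,.43):
    X=px2w(pt,[c],z); print(c,z,X.round(3)[0],w2px(ps,X).round(),w2px(pickle.load(open('pics/w1.p','rb')),X).round())
E
```

```text
[ 0.4547 -0.1374 -0.1276 -0.0479] 2.32
[ 0.4131 -0.131   0.08  ]
[ 0.4548 -0.1364  0.08  ]
[ 0.4965 -0.1417  0.08  ]
[ 0.4539 -0.1399 -0.1294 -0.0876  0.064 ] 1.18
[ 0.4125 -0.1325  0.0859]
[ 0.4541 -0.1379  0.0859]
[ 0.4958 -0.1434  0.0859]
(153, 172) 0.05 [ 0.591 -0.007  0.05 ] [[306. 181.]] [[ 44. 160.]]
(153, 172) 0.15 [ 0.564 -0.038  0.15 ] [[301. 158.]] [[ -5. 213.]]
(153, 172) 0.25 [ 0.536 -0.07   0.25 ] [[295. 131.]] [[-104.  323.]]
(153, 172) 0.35 [ 0.508 -0.101  0.35 ] [[289. 101.]] [[-322.  628.]]
(153, 172) 0.43 [ 0.486 -0.126  0.43 ] [[284.  74.]] [[-54622.  60722.]]
(135, 235) 0.05 [0.461 0.02  0.05 ] [[263. 189.]] [[ 38. 300.]]
(135, 235) 0.15 [ 0.446 -0.014  0.15 ] [[260. 165.]] [[ -5. 375.]]
(135, 235) 0.25 [ 0.431 -0.048  0.25 ] [[256. 138.]] [[-83. 518.]]
(135, 235) 0.35 [ 0.416 -0.082  0.35 ] [[252. 106.]] [[-194.  794.]]
(135, 235) 0.43 [ 0.404 -0.11   0.43 ] [[249.  78.]] [[ 137354. -212784.]]
(120, 200) 0.05 [0.531 0.055 0.05 ] [[279. 178.]] [[-11. 228.]]
(120, 200) 0.15 [0.509 0.017 0.15 ] [[275. 155.]] [[-66. 291.]]
(120, 200) 0.25 [ 0.488 -0.021  0.25 ] [[271. 129.]] [[-171.  417.]]
(120, 200) 0.35 [ 0.466 -0.058  0.35 ] [[267.  99.]] [[-302.  663.]]
(120, 200) 0.43 [ 0.448 -0.088  0.43 ] [[263.  73.]] [[-1.83831213e+08  1.95461105e+08]]
```

The tubes measure 78.8 mm, which is right for 78, and the near rim is at 0.336. The corner that looked nearest on the microscope is its low base, so its right side is clear of the mixer. I turn the tool to the mixer's direction and take a second look at the deck for its tilt.

Emit:
{"method": "carry_out", "body": {"rows": [3.4,0,0,0,0,0,3.5,0,0,0,0,0,3.4,0,0,0,0,0,0,0,0,0,0,-0.13,0,0,0,0,0,-0.13,0,0,0,0,0,-0.13,0,0,0,0,0,-0.13,0,0,0,0,0,-0.13,0,0,0,0,0,-0.13,0,0,0,0,0,-0.13], "fingers": 0.66, "grip_force": 5}}

```text
time_s: 8.2
tool_pos: [0.4549, -0.2422, 0.2272]
tool_rot: [-0.0, 0.897, 0.442, -0.0]
contact_force: [-0.2, 0.4, -0.7]
opening: 0.342
grip_force: 0.0
```

Emit:
{"method": "carry_out", "body": {"rows": [0,0,0,0,0,-0.13,0,0,0,0,0,-0.13,0,0,0,0,0,-0.13,0,0,0,0,0,-0.143,0,0,0,0,0,0,0,0,0,0,0,0]}}

```text
time_s: 8.8
tool_pos: [0.4544, -0.2423, 0.2273]
tool_rot: [-0.0, 0.752, 0.659, -0.0]
contact_force: [0.6, 0.9, 0.5]
opening: 0.344
grip_force: 0.0
```

```bash
python3 - <<'E'
from h import *
import pickle
s=observe();print(s['tool_pos'],s['tool_rot'],s['time_s'],s['opening'],s['qpos'])
p,im=snap('wrist','w3'); pickle.dump(p,open('pics/w3.p','wb')); print(p['origin'])
A=cv2.resize(im[0:300,130:530,::-1],None,fx=2,fy=2,interpolation=cv2.INTER_CUBIC); cv2.imwrite('pics/w3b.png',A)
E
```

```text
[ 0.45442849 -0.24230266  0.22729775] [-1.30395029e-04  7.52058887e-01  6.59095905e-01 -2.63174793e-05] 8.8 0.34371352663100957 [-4.92797360e-01  1.76767050e-01  1.86049253e+00  4.72236039e-05
  1.10459576e+00 -3.61254216e-01]
[ 0.46331681 -0.17621578  0.38987814]
```

View pics/w3b.png

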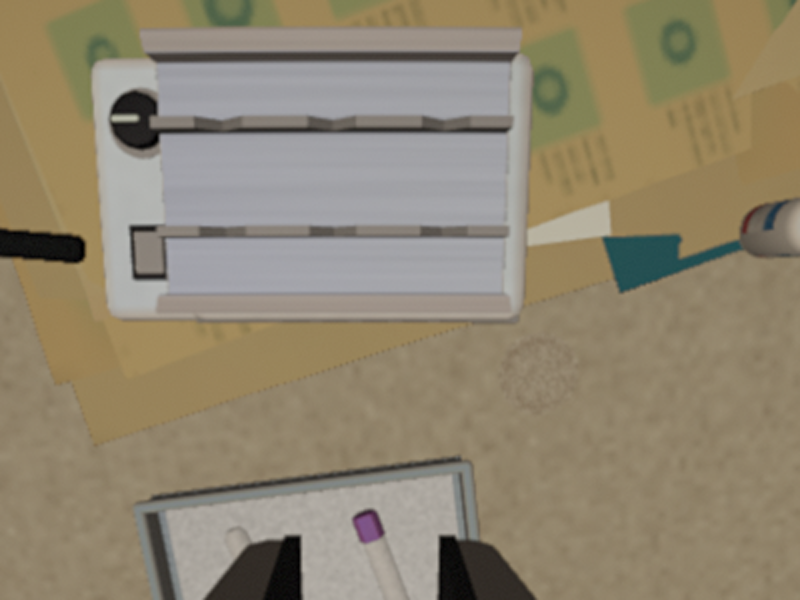

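This view is clear. Notches are at picture (221/333/445, 125) on the left rail and (220/331/442, 231) on the right. Fence top edges run from (142,30) to (522,30) and from (158,313) to (511,313). I do a joint fit with w2.

```bash
python3 - <<'E'
from fit import *
p2=pickle.load(open('pics/w2.p','rb'));p3=pickle.load(open('pics/w3.p','rb'))
u2=np.array([(180,97),(172,268),(166,434),(333,106),(321,289),(309,455)])/3+[95,0]
u3=np.array([(445,125),(333,125),(221,125),(442,231),(331,231),(220,231)])/2+[130,0]
ur=np.array([(512,122),(150,122),(508,231),(157,231)])/2+[130,0]
uf=np.array([(522,30),(142,30),(511,313),(158,313)])/2+[130,0]
L=np.array([(x,y,-.009) for y in(.0195,-.0195) for x in(.042,0,-.042)])
def res(v,use):
    Rm,o=frame(*v[:5]); f=lambda p,l:w2px(p,l@Rm.T+o)
    lr,lf,w=v[5:8]
    r=[]
    if '2' in use:r.append(f(p2,L)-u2)
    if '3' in use:r.append(f(p3,L)-u3)
    if 'r' in use:r.append(f(p3,np.array([(s*lr,y,0) for y in(.0195,-.0195) for s in(1,-1)]))-ur)
    if 'f' in use:r.append(f(p3,np.array([(s*lf,y,.004) for y in(w,-w) for s in(1,-1)]))-uf)
    return np.vstack(r+[[[0,(v[4]-.058)/.002]]]).ravel()
for use in('2','3','3rf','23rf'):
    r=least_squares(res,[.45,-.13,-.13,0,.058,.068,.068,.047],args=(use,),loss='soft_l1'); print(use,r.x.round(4),r.fun.reshape(-1,2).round(1).tolist() if use=='23rf' else np.abs(r.fun).max())
Rm,o=frame(*r.x[:5])
for i in(-1,0,1): print((o+Rm@[.042*i,0,0]).round(4))
E
```

```text
2 [ 0.4543 -0.1378 -0.1308 -0.0433  0.0593  0.068   0.068   0.047 ] 2.513374016353687
3 [ 0.4543 -0.1384 -0.1358 -0.0833  0.061   0.068   0.068   0.047 ] 1.6314372265551924
3rf [ 0.4548 -0.1372 -0.1323  0.02    0.0591  0.0666  0.0676  0.0496] 3.0362151596341107
23rf [ 0.4546 -0.1375 -0.1319 -0.0013  0.0596  0.0665  0.0675  0.0497] [[-0.0, -1.1], [-0.0, -0.1], [-0.3, -0.3], [0.5, 2.4], [0.3, -0.7], [0.7, -1.1], [-0.8, 0.2], [-0.3, 0.1], [0.3, 0.2], [-0.4, 0.5], [1.1, 0.4], [2.7, 0.5], [0.1, -0.4], [0.4, -0.4], [0.1, -0.1], [-0.2, -0.1], [-0.9, -0.4], [-0.7, -0.3], [-0.8, -0.4], [-1.1, -0.4], [0.0, 0.8]]
[ 0.413  -0.132   0.0816]
[ 0.4546 -0.1375  0.0816]
[ 0.4963 -0.143   0.0816]
```

The position agrees within about 1 mm across fits, but the tilt is still loose. I sharpen it with sub-pixel fence ends and the front fence corners in w2.

```bash
python3 - <<'E'
from fit import *
im=np.load('pics/w3.npy').astype(float)
g=cv2.GaussianBlur(im,(0,0),0.7)
def ends(rows,a,b):
    s=g[rows[0]:rows[1]].mean(0); d=np.abs(np.diff(s,axis=0)).sum(1)
    out=[]
    for c in(a,b):
        w=d[c-6:c+7]; k=np.argmax(w); k=min(max(k,1),11); y0,y1,y2=w[k-1:k+2]
        out.append(c-6+k+.5+(y0-y2)/(2*(y0-2*y1+y2)))
    return np.round(out,2)
print('Lf',ends((17,27),201,391),'Lrail',ends((60,63),205,386),'Rrail',ends((114,117),208,384),'Rf',ends((149,155),209,385))
for c in (260,300,340):
    s=g[:,c-3:c+4].mean(1).sum(1); d=np.diff(s); i=[k for k in range(8,165) if abs(d[k])>18 and abs(d[k])>=abs(d[k-1]) and abs(d[k])>=abs(d[k+1])]; print(c,[(k+.5,int(d[k])) for k in i])
E
```

```text
Lf [200.11 389.92] Lrail [204.38 386.09] Rrail [207.63 384.22] Rf [207.85 390.13]
260 [(13.5, 31), (25.5, -104), (30.5, 103), (57.5, -45), (63.5, -93), (66.5, 115), (112.5, -42), (116.5, -26), (118.5, 69), (145.5, -31), (158.5, -52), (161.5, 22)]
300 [(14.5, 22), (25.5, -101), (30.5, 99), (58.5, -67), (63.5, -43), (66.5, 100), (112.5, -74), (118.5, 79), (145.5, -31), (158.5, -58), (161.5, 21)]
340 [(13.5, 25), (25.5, -102), (30.5, 99), (57.5, -66), (63.5, -67), (65.5, 123), (112.5, -73), (118.5, 87), (145.5, -31), (158.5, -60), (161.5, 22)]
```

The rail side-face widths and rail lengths put the deck level to about 0.03 rad. Now the first (far) tube: middle (0.454,-0.328), axis at 102°.

Emit:
{"method": "carry_out", "body": {"rows": [-4.3,0.5,0,0,0,0,-4.2,0.6,0,0,0,0,0,0,2,0,0,-0.115,0,0,4,0,0,-0.115,0,0,4,0,0,-0.115,0,0,4,0,0,0,0,0,3,0,0,0,0,0,0,0,0,0,0,0,0,0,0,0]}}

```text
time_s: 9.75
tool_pos: [0.454, -0.3282, 0.0578]
tool_rot: [-0.0, 0.627, 0.779, -0.0]
contact_force: [0.1, -1.1, 0.5]
opening: 0.34
grip_force: 0.0
```

```bash
python3 - <<'E'
from h import *
s=observe(); q=s['tool_rot']; print(s['tool_pos'],q,np.degrees(2*np.arctan2(q[2],q[1])),s['time_s'])
a=np.array([.0166,-.0771])*-1/.0789; 
p,im=snap('wrist','w4')
A=cv2.resize(im[60:460,60:580,::-1],None,fx=1.5,fy=1.5); cv2.imwrite('pics/w4.png',A)
E
```

```text
[ 0.45402615 -0.3281946   0.05780277] [-3.88233866e-04  6.26985217e-01  7.79031056e-01 -4.10356595e-06] 102.34390121666975 9.75
```

View pics/w4.png

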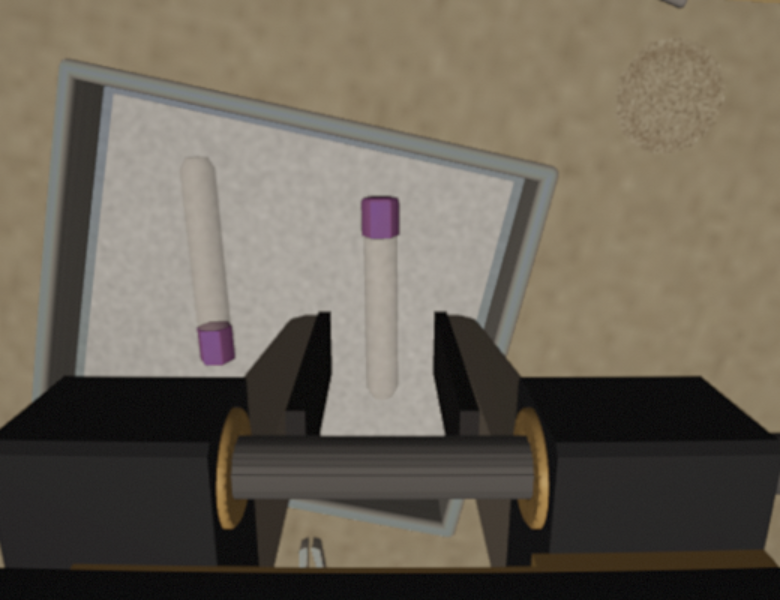

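The tube is centred between the fingers (pic x 380, fingers at 330 and 434) and aligned. I descend and grip.

Emit:
{"method": "carry_out", "body": {"rows": [0,0,2,0,0,0,0,0,1.5,0,0,0,0,0,0.9,0,0,0,0,0,0,0,0,0,0,0,0,0,0,0]}}

```text
time_s: 10.3
tool_pos: [0.454, -0.3283, 0.014]
tool_rot: [0.0, 0.626, 0.779, 0.0]
contact_force: [0.2, -0.5, 0.5]
opening: 0.337
grip_force: 0.0
```

Emit:
{"method": "carry_out", "body": {"rows": [0,0,0,0,0,0,0,0,0,0,0,0,0,0,0,0,0,0,0,0,0,0,0,0,0,0,0,0,0,0], "fingers": 1, "grip_force": 5}}

```text
time_s: 10.8
tool_pos: [0.4541, -0.3284, 0.014]
tool_rot: [0.0, 0.626, 0.78, 0.0]
contact_force: [-0.4, -0.5, 5.1]
opening: 0.133
grip_force: 5.0
```

Emit:
{"method": "carry_out", "body": {"rows": [0,0,-1,0,0,0,0,0,-3,0,0,0,0,0,-4,0,0,0,0,0,-4,0,0,0,0,0,-2,0,0,0,2.2,1.1,0,0,0,0,3.6,1.7,0,0,0,0,3.8,1.8,0,0,0,0,3.8,1.8,0,0,0,0,3.8,1.7,0,0,0,0]}}

```text
time_s: 11.8
tool_pos: [0.496, -0.1412, 0.1542]
tool_rot: [0.0, 0.627, 0.779, 0.0]
contact_force: [0.2, -0.2, -0.9]
opening: 0.133
grip_force: 5.0
```

Emit:
{"method": "carry_out", "body": {"rows": [0,0,0,0,0,0.1163,0,0,0,0,0,0.1163,0,0,0,0,0,0.1163,0,0,0,0,0,0,0,0,0,0,0,0]}}

```text
time_s: 12.3
tool_pos: [0.4958, -0.1428, 0.1539]
tool_rot: [0.0, 0.751, 0.66, 0.0]
contact_force: [-0.4, 0.8, -0.2]
opening: 0.134
grip_force: 5.0
```

```bash
python3 - <<'E'
from h import *
s=observe(); q=s['tool_rot']; print(s['tool_pos'],np.degrees(2*np.arctan2(q[2],q[1])),s['time_s'],s['opening'],s['contact_force'])
p,im=snap('scene','s5'); A=im[80:280,170:400,::-1]
p,im=snap('wrist','w5'); B=cv2.resize(im[150:400,120:520,::-1],(400,250))
A=cv2.resize(A,(400,348)); cv2.imwrite('pics/c5.png',np.vstack([A,B]))
E
```

```text
[ 0.49580311 -0.1427606   0.15390844] 82.6314484467801 12.3 0.1340850441011131 [-0.3666791   0.81845526 -0.24265059]
```

View pics/c5.png

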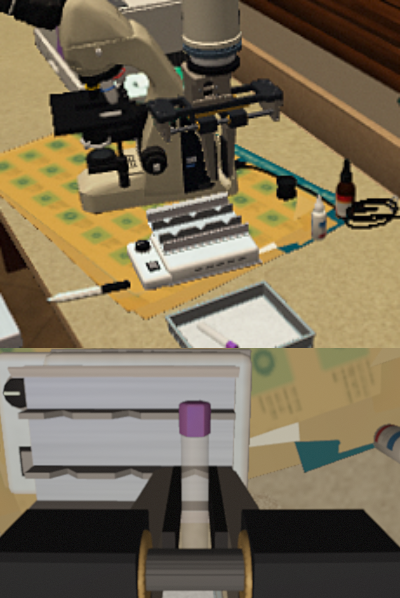

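The tube is held in line above the third groove (wrist inset: tube at x 195 over the notch). I lower in small steps and watch the force.

Emit:
{"method": "carry_out", "body": {"rows": [0,0,2.5,0,0,0,0,0,2.2,0,0,0,0,0,0.8,0,0,0,0,0,0.4,0,0,0,0,0,0,0,0,0,0,0,0,0,0,0]}}

```text
time_s: 13.0
tool_pos: [0.4965, -0.1429, 0.0953]
tool_rot: [0.0, 0.752, 0.659, 0.0]
contact_force: [0.1, -0.4, 0.0]
opening: 0.133
grip_force: 5.0
```

Emit:
{"method": "carry_out", "body": {"rows": [0,0,0.2,0,0,0,0,0,0.2,0,0,0,0,0,0,0,0,0,0,0,0,0,0,0]}}

```text
time_s: 13.4
tool_pos: [0.4959, -0.1428, 0.0907]
tool_rot: [0.0, 0.752, 0.659, 0.0]
contact_force: [0.1, 0.5, 0.5]
opening: 0.13
grip_force: 5.0
```

Emit:
{"method": "carry_out", "body": {"rows": [0,0,0.2,0,0,0,0,0,0,0,0,0,0,0,0,0,0,0]}}

```text
time_s: 13.7
tool_pos: [0.4959, -0.1427, 0.0885]
tool_rot: [-0.0, 0.752, 0.659, -0.0]
contact_force: [-0.0, -0.3, 0.7]
opening: 0.127
grip_force: 5.0
```

Emit:
{"method": "carry_out", "body": {"rows": [0,0,0.1,0,0,0,0,0,0,0,0,0,0,0,0,0,0,0]}}

```text
time_s: 14.0
tool_pos: [0.4959, -0.1428, 0.0876]
tool_rot: [-0.0, 0.752, 0.659, -0.0]
contact_force: [-0.5, -0.4, -0.5]
opening: 0.129
grip_force: 5.0
```

Emit:
{"method": "carry_out", "body": {"rows": [0,0,0.1,0,0,0,0,0,0,0,0,0,0,0,0,0,0,0]}}

```text
time_s: 14.3
tool_pos: [0.4959, -0.1427, 0.0866]
tool_rot: [-0.0, 0.752, 0.659, -0.0]
contact_force: [-0.2, 0.1, 0.1]
opening: 0.13
grip_force: 5.0
```

Emit:
{"method": "carry_out", "body": {"rows": [0,0,0.1,0,0,0,0,0,0,0,0,0,0,0,0,0,0,0]}}

```text
time_s: 14.6
tool_pos: [0.4959, -0.1428, 0.0856]
tool_rot: [-0.0, 0.752, 0.659, -0.0]
contact_force: [-0.5, -0.6, 0.1]
opening: 0.133
grip_force: 5.0
```

Emit:
{"method": "carry_out", "body": {"rows": [0,0,0.1,0,0,0,0,0,0,0,0,0,0,0,0,0,0,0]}}

```text
time_s: 14.9
tool_pos: [0.4959, -0.1428, 0.0848]
tool_rot: [0.0, 0.752, 0.659, -0.0]
contact_force: [-1.7, 0.7, 5.3]
opening: 0.132
grip_force: 5.0
```

Emit:
{"method": "carry_out", "body": {"rows": [0,0,0.1,0,0,0,0,0,0,0,0,0,0,0,0,0,0,0]}}

```text
time_s: 15.2
tool_pos: [0.4958, -0.1428, 0.0838]
tool_rot: [-0.0, 0.752, 0.659, -0.0]
contact_force: [-2.2, -0.6, 4.8]
opening: 0.13
grip_force: 5.0
```

Emit:
{"method": "carry_out", "body": {"rows": [0,0,0.1,0,0,0,0,0,0,0,0,0,0,0,0,0,0,0]}}

```text
time_s: 15.5
tool_pos: [0.4959, -0.1428, 0.0828]
tool_rot: [-0.0, 0.752, 0.659, -0.0]
contact_force: [-1.5, 0.4, 6.1]
opening: 0.132
grip_force: 5.0
```

Contact came at TCP z 0.085, so the tube's axis is at 0.080, as it must be. I release and withdraw.

Emit:
{"method": "carry_out", "body": {"rows": [0,0,0,0,0,0,0,0,0,0,0,0,0,0,0,0,0,0,0,0,0,0,0,0], "fingers": 0.66}}

```text
time_s: 15.9
tool_pos: [0.4959, -0.1427, 0.0825]
tool_rot: [-0.0, 0.752, 0.659, -0.0]
contact_force: [0.0, 0.3, -1.0]
opening: 0.339
grip_force: 0.0
```

Emit:
{"method": "carry_out", "body": {"rows": [0,0,-1,0,0,0,0,0,-3,0,0,0,0,0,-4,0,0,0,0,0,-4,0,0,0,0,0,-2.5,0,0,0,-4,0,0,0,0,0,-3.5,0,0,0,0,0,-2.5,0,0,0,0,0,0,0,0,0,0,0,0,0,0,0,0,0]}}

```text
time_s: 16.9
tool_pos: [0.4826, -0.2419, 0.228]
tool_rot: [-0.0, 0.753, 0.658, 0.0]
contact_force: [-0.4, 1.2, 0.8]
opening: 0.34
grip_force: 0.0
```

```bash
cat > seg.py <<'E'
from h import *
def caps(im,p,z,roi=None):
    hsv=cv2.cvtColor(im,cv2.COLOR_RGB2HSV); m=cv2.inRange(hsv,(130,60,40),(165,255,255))
    n,l,st,c=cv2.connectedComponentsWithStats(m)
    for i in range(1,n):
        if st[i,4]>40: print('cap',c[i].round(1),st[i],[px2w(p,[c[i]],zz)[0].round(4) for zz in z])
E
python3 - <<'E'
from seg import *
from fit import *
s=observe(); q=s['tool_rot']; print(s['tool_pos'],np.degrees(2*np.arctan2(q[2],q[1])),s['time_s'])
p,im=snap('wrist','w6'); caps(im,p,(.009,.08))
# expected tube in groove 2: outline of axis
y=np.array([np.cos(np.pi/2-.1319),np.sin(np.pi/2-.1319)]); g=np.array([.4963,-.143])
for t in(-.039,-.032,0,.032,.039): print(t,w2px(p,[*(g+y*t),.08]))
E
```

```text
[ 0.48256223 -0.24186344  0.22795376] 82.35748347158011 16.9
cap [314.4  46.5] [306  35  18  23 378] [array([ 0.5027, -0.0946,  0.009 ]), array([ 0.5006, -0.1097,  0.08  ])]
-0.039 [[314.67053747 147.02071667]]
-0.032 [[314.66630288 137.74246001]]
0 [[314.64631472  94.1804688 ]]
0.032 [[314.62527847  48.75319821]]
0.039 [[314.62053592  38.57187533]]
```

The cap in the groove is at (314.4,46.5) against an expected (314.6,48.8), so the tube is within 2 mm. Now the second tube.

Emit:
{"method": "carry_out", "body": {"rows": [-3.3,-2.7,0,0,0,0,-3.3,-2.8,0,0,0,0,-3.2,-2.7,0,0,0,0,0,0,2,0,0,-0.121,0,0,4,0,0,-0.121,0,0,4,0,0,-0.121,0,0,4,0,0,0,0,0,3,0,0,0,0,0,0,0,0,0,0,0,0,0,0,0]}}

```text
time_s: 17.95
tool_pos: [0.389, -0.3275, 0.058]
tool_rot: [-0.0, 0.62, 0.784, 0.0]
contact_force: [1.2, -0.0, -0.2]
opening: 0.343
grip_force: 0.0
```

```bash
python3 - <<'E'
from seg import *
im6=np.load('pics/w6.npy').astype(int)
for r in(70,95,120,135,142): print(r,(im6[r,296:334,0]-im6[r,296:334,2]).tolist())
s=observe(); q=s['tool_rot']; print(s['tool_pos'],np.degrees(2*np.arctan2(q[2],q[1])),s['time_s'])
p,im=snap('wrist','w7'); caps(im,p,(.009,))
m=(im.astype(int)); 
for z in (-.039,-.032,0,.039):
  a=np.radians(103.2); print(z,w2px(p,[.3881+np.cos(a)*z,-.3285+np.sin(a)*z,.009]))
for r in(200,220,240,260): print(r,(m[r,280:350:2,0]-m[r,280:350:2,2]).tolist())
E
```

```text
70 [9, 9, 8, 8, 9, 8, 8, 8, 7, 9, 11, 15, 16, 16, 18, 18, 18, 19, 18, 19, 19, 19, 18, 17, 15, 15, 12, 10, 7, 8, 8, 7, 8, 8, 8, 7, 8, 7]
95 [-5, -6, -5, -5, -6, -5, -5, -5, -6, -5, -2, 4, 6, 6, 7, 8, 7, 7, 7, 8, 7, 7, 7, 6, 6, 5, 2, -4, -6, -6, -5, -6, -6, -5, -5, -5, -5, -6]
120 [17, 17, 17, 16, 17, 16, 17, 14, 13, 12, 13, 15, 17, 18, 19, 19, 19, 18, 19, 20, 19, 19, 19, 19, 17, 16, 15, 14, 15, 15, 15, 16, 16, 16, 16, 17, 16, 16]
135 [-6, -6, -5, -5, -5, -5, -6, -5, -5, -6, -3, 3, 8, 8, 7, 9, 8, 8, 8, 8, 8, 7, 7, 7, 6, 5, 1, -3, -5, -5, -4, -5, -4, -5, -5, -4, -5, -6]
142 [-6, -5, -6, -5, -6, -6, -6, -5, -5, -6, -6, -3, 2, 7, 7, 8, 8, 7, 7, 9, 8, 7, 6, 6, 4, 0, -4, -6, -5, -6, -6, -6, -6, -5, -5, -5, -6, -5]
[ 0.38897392 -0.32751674  0.05801804] 103.30021417050598 17.95
cap [313.2 314.2] [302 301  23  26 497] [array([ 0.396 , -0.3596,  0.009 ])]
-0.039 [[312.17347672 324.87679393]]
-0.032 [[312.18630416 313.9619882 ]]
0 [[312.24956089 261.79958262]]
0.039 [[312.33787253 193.00869599]]
200 [12, 12, 13, 13, 12, 12, 12, 13, 12, 12, 15, 17, 17, 18, 17, 17, 17, 17, 17, 15, 14, 13, 13, 12, 13, 12, 13, 13, 12, 13, 12, 13, 12, 13, 13]
220 [13, 13, 12, 12, 13, 12, 12, 12, 13, 12, 14, 16, 17, 17, 17, 18, 17, 18, 17, 17, 16, 14, 13, 12, 12, 12, 12, 12, 12, 12, 13, 12, 12, 12, 12]
240 [12, 13, 12, 13, 12, 12, 12, 12, 12, 12, 12, 17, 17, 18, 18, 17, 17, 17, 17, 16, 15, 14, 12, 12, 13, 12, 12, 13, 13, 12, 13, 12, 13, 12, 12]
260 [13, 12, 12, 13, 13, 13, 13, 13, 12, 12, 13, 16, 18, 18, 17, 18, 17, 19, 17, 17, 16, 14, 12, 13, 12, 12, 12, 12, 13, 13, 13, 13, 13, 13, 12]
```

Tube 1 lies straight (barrel columns are symmetric about 314.6 along its length). Tube 2 is where expected (cap within 1 px). I grip it.

Emit:
{"method": "carry_out", "body": {"rows": [0,0,2,0,0,0,0,0,1.5,0,0,0,0,0,0.9,0,0,0,0,0,0,0,0,0,0,0,0,0,0,0]}}

```text
time_s: 18.5
tool_pos: [0.3892, -0.3287, 0.0146]
tool_rot: [0.001, 0.621, 0.784, -0.0]
contact_force: [0.2, -0.8, 1.0]
opening: 0.34
grip_force: 0.0
```

Emit:
{"method": "carry_out", "body": {"rows": [0,0,0,0,0,0,0,0,0,0,0,0,0,0,0,0,0,0,0,0,0,0,0,0,0,0,0,0,0,0], "fingers": 1, "grip_force": 5}}

```text
time_s: 19.0
tool_pos: [0.3889, -0.3285, 0.014]
tool_rot: [0.0, 0.621, 0.784, -0.0]
contact_force: [-0.2, 0.2, 6.7]
opening: 0.132
grip_force: 5.0
```

Emit:
{"method": "carry_out", "body": {"rows": [0,0,-1,0,0,0,0,0,-3,0,0,0,0,0,-4,0,0,0,0,0,-4,0,0,0,0,0,-2,0,0,0,2.5,1,0,0,0,0,4,1.4,0,0,0,0,4,1.5,0,0,0,0,4,1.5,0,0,0,0,4,1.4,0,0,0,0]}}

```text
time_s: 20.0
tool_pos: [0.4122, -0.131, 0.1542]
tool_rot: [0.0, 0.621, 0.784, 0.0]
contact_force: [0.9, -0.1, -0.4]
opening: 0.131
grip_force: 5.0
```

Emit:
{"method": "carry_out", "body": {"rows": [0,0,0,0,0,0.1213,0,0,0,0,0,0.1213,0,0,0,0,0,0.1213,0,0,0,0,0,0,0,0,0,0,0,0]}}

```text
time_s: 20.5
tool_pos: [0.4123, -0.1326, 0.1538]
tool_rot: [0.0, 0.751, 0.66, 0.0]
contact_force: [0.1, -0.2, -0.3]
opening: 0.13
grip_force: 5.0
```

Emit:
{"method": "carry_out", "body": {"rows": [0,0,2.5,0,0,0,0,0,2.3,0,0,0,0,0,1,0,0,0,0,0,0.4,0,0,0,0,0,0.2,0,0,0,0,0,0,0,0,0,0,0,0,0,0,0]}}

```text
time_s: 21.2
tool_pos: [0.4129, -0.1328, 0.0902]
tool_rot: [0.0, 0.752, 0.659, 0.0]
contact_force: [0.5, 0.1, 0.5]
opening: 0.13
grip_force: 5.0
```

Emit:
{"method": "carry_out", "body": {"rows": [0,0,0.1,0,0,0,0,0,0.1,0,0,0,0,0,0.1,0,0,0,0,0,0,0,0,0,0,0,0,0,0,0]}}

```text
time_s: 21.7
tool_pos: [0.4124, -0.1326, 0.0866]
tool_rot: [-0.0, 0.752, 0.659, -0.0]
contact_force: [-0.2, -0.5, 0.2]
opening: 0.135
grip_force: 5.0
```

Emit:
{"method": "carry_out", "body": {"rows": [0,0,0.1,0,0,0,0,0,0.1,0,0,0,0,0,0,0,0,0,0,0,0,0,0,0]}}

```text
time_s: 22.1
tool_pos: [0.4124, -0.1326, 0.0847]
tool_rot: [0.0, 0.752, 0.659, -0.0]
contact_force: [-1.3, 0.1, 4.1]
opening: 0.132
grip_force: 5.0
```

Contact is at the same height. One more millimetre, as before, then release, withdraw and verify.

Emit:
{"method": "carry_out", "body": {"rows": [0,0,0.1,0,0,0,0,0,0,0,0,0,0,0,0,0,0,0]}}

```text
time_s: 22.4
tool_pos: [0.4125, -0.1326, 0.0837]
tool_rot: [0.0, 0.752, 0.659, 0.0]
contact_force: [-0.1, 0.1, 5.3]
opening: 0.133
grip_force: 5.0
```

Emit:
{"method": "carry_out", "body": {"rows": [0,0,0,0,0,0,0,0,0,0,0,0,0,0,0,0,0,0,0,0,0,0,0,0], "fingers": 0.66}}

```text
time_s: 22.8
tool_pos: [0.4123, -0.1326, 0.0835]
tool_rot: [-0.0, 0.752, 0.659, -0.0]
contact_force: [0.1, -0.0, 0.3]
opening: 0.342
grip_force: 0.0
```

Emit:
{"method": "carry_out", "body": {"rows": [0,0,-1,0,0,0,0,0,-3,0,0,0,0,0,-4,0,0,0,0,0,-4,0,0,0,0,0,-2.5,0,0,0,-4,3,0,0,0,0,-4,3,0,0,0,0,-3,0,0,0,0,0,0,0,0,0,0,0,0,0,0,0,0,0]}}

```text
time_s: 23.8
tool_pos: [0.4568, -0.2496, 0.2288]
tool_rot: [-0.0, 0.753, 0.658, 0.0]
contact_force: [0.3, -0.0, -0.0]
opening: 0.341
grip_force: 0.0
```

```bash
python3 - <<'E'
from seg import *
s=observe(); print(s['tool_pos'],s['time_s'],s['contact_force'])
p,im=snap('wrist','w8'); caps(im,p,(.08,)); m=im.astype(int)
y=np.array([np.sin(.1319),np.cos(.1319)])
for g in((.4963,-.143),(.413,-.132)):
    for t in(-.039,-.032,-.025,0,.012,.032,.039):
        c=w2px(p,[*(np.array(g)+y*t),.08])[0]; r,k=c[1].round().astype(int),c[0].round().astype(int)
        row=m[r,k-16:k+17]; e=row[:,0]-row[:,2]; w=np.clip(e-np.median(np.r_[e[:5],e[-5:]])-4,0,None)
        print(t,c.round(1),'centre',(np.sum(w*np.arange(k-16,k+17))/max(w.sum(),1)).round(1),'width',(w>0).sum())
E
```

```text
[ 0.45681914 -0.24961646  0.2287605 ] 23.8 [ 0.34967752 -0.03352544 -0.04118736]
cap [347.8  30.2] [339  19  18  23 370] [array([ 0.5006, -0.1094,  0.08  ])]
cap [236.5 121.6] [229 113  17  19 289] [array([ 0.4086, -0.1624,  0.08  ])]
-0.039 [346.5 132.3] centre 0.0 width 0
-0.032 [346.6 122.9] centre 346.3 width 16
-0.025 [346.8 113.4] centre 346.5 width 16
0 [347.3  78.9] centre 346.9 width 17
0.012 [347.5  61.9] centre 347.2 width 16
0.032 [348.   32.9] centre 346.1 width 9
0.039 [348.1  22.7] centre 346.9 width 10
-0.039 [237.5 132.7] centre 0.0 width 0
-0.032 [237.1 123.3] centre 238.7 width 9
-0.025 [236.7 113.9] centre 238.2 width 10
0 [235.2  79.3] centre 233.9 width 16
0.012 [234.5  62.4] centre 233.3 width 16
0.032 [233.4  33.5] centre 232.2 width 16
0.039 [233.   23.2] centre 231.7 width 13
```

Both tubes lie straight in their grooves, within about 2 mm of the groove points, and the arm is clear.

```bash
python3 -c "
from workcell import hand_in
print(hand_in())"
```

```text
the job is handed in; nothing more can be done
None
```

The job is handed in, with no verdict shown: the tray's near rim is about 12 cm from the front edge, and the tubes lie released in the mixer's nearest and farthest grooves, each measured within about 2 mm of its groove point.

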